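# Seat a tacked pipe on the purge head and set the gas valve two turns open

### The arm

A 6-joint arm with a two-finger parallel gripper is mounted at the origin on the work surface. World frame = base frame: x ahead of the robot, y to its left, z up, the work surface at z = 0. Lengths are in m, angles in rad, forces in N, time in s.
With the tool pointing down it reaches from about 0.375 to 0.975 m from the base axis. Payload 3.8 kg.
Tool frame: the origin (TCP) lies between the finger pads, 19 mm behind the fingertips; this is the grasp point; z points along the fingers, y is the line along which they close (so a half turn about z gives the same grasp; the last joint's range is limited). The gripper opens to 88 mm and grips with 3 to 60 N. Pads are 18 mm wide; open, the fingers measure 123 mm over their backs; the gripper's body (75 mm by 187 mm) begins 45 mm behind the grasp point.
Start: joints at [1.303, 0.264, 1.604, -0, 1.274, -0.037], TCP at [0.154, 0.657, 0.257] pointing down, gripper open.
Joint ranges: [-2.63, 2.63], [-0.94, 2.18], [0.31, 2.57], [-1.31, 4.45], [0, 2.66], [-2.55, 2.55]. Speed limits (rad/s): [2.57, 2.57, 3.14, 3.14, 3.14, 3.14].

### API

Orientations are given as a rotation vector (axis times angle).
In Python, from cell import manip, inverse_kinematics, cams, order gives the robot as it stands. Calls block until the motion is done:
- manip.move_pose(position, orientation): joint-space move of the TCP to a pose.
- manip.move_linear(position, rate=0.15, rot=None): straight line of the TCP; rot=None keeps the orientation; rate is the mean speed in m/s.
- manip.set_joints(angles): joint-space move.
- manip.set_gripper(opening, force=None): finger opening in m; force is the grip in N (None keeps the last); returns when the fingers have stopped.
- manip.dwell(seconds).
- inverse_kinematics(position, orientation): joint angles nearest the present ones, or None.
- manip.state(): the state.
- cams.capture(name): name is "scene" or "top" or "wrist"; returns a dict with "image" (480x640x3 uint8, blue, green, red), "z_map" (480x640 float32, m along the optical axis (not along the pixel's ray), 0 where there is no reading), "intrinsics" (3x3 intrinsics, pixels), "position" and "orientation" of the camera in the world; the wrist camera has in their place "T_tool_cam" (4x4, takes a point from camera to tool coordinates, whose origin is the TCP and whose axes are the flange's). Camera axes: x right, y down, z forward; pixel columns grow to the right and rows downward; lengths in m; the calibration is good to about 2 mm. The wrist camera is an equidistant fisheye: a pixel r from the principal point sees the ray r / f radians off the axis. A picture is of the moment at which its call begins: read the wrist's pose just before it.
A pose or a line that the arm cannot do raises manip.IKError and nothing moves.
- order.close_job(): hands the job in; it is judged then, once.
The state is a dict: "clock": time; "joint_pos": joint angles; "joint_velocities": joint speeds; "tau": joint torques, N m; "tool_pos": TCP position; "tcp_rot": TCP orientation; "contact_force": force on the tool from outside, world axes, zero at the start; "moment": the same for the moment, N m; "gripper_width": finger opening in m; "grasp_force": force on a finger pad.
Only numpy, scipy, OpenCV 4.12 (cv2) and the standard library are available. Lean on these libraries where they do the work, as an engineer would, in place of code of your own. Each camera call takes 0.05 s, during which the arm holds its last target. There are 200 camera calls.

### The job

Set up the back purge for this tacked pipe joint: slide the pipe along its vee cradle, without lifting it out, until its open end sits right up against the orange rubber seal of the purge head. Then wind the red handwheel clockwise to its stop so the gas valve is fully shut, back it off exactly two full turns, and finish with the gripper still holding the wheel's black handle there: do not let go at the end. Leave the grinder, the hammer and the clamp lying where they are.

Things in the scene. Friction and masses are not known exactly. Their poses are not given: they have to be found in the camera images.
- purge_stand: Fixed stand on the bench: steel bed plate 130 (x) x 500 (y) x 10 mm; along its y axis lie a vee cradle, a purge head and a gas line with a globe valve at y = +160 mm. Origin: centre of the plate's underside, at bench height. Pipe axis, seal and gas line lie at x = 0, 74 mm above the bench. A gauge stands at y = +92 mm, its top 130 mm above the bench.
- seal_face (a point): Centre of the orange rubber seal's face (64 mm across, 8 mm thick, on a 74 mm steel flange), on the pipe axis, at the stand's y = +35 mm. Axes as purge_stand: +y points into the seal, the way the pipe must be slid.
- vee_end (a point): Rear end of the vee cradle (grey 30 mm angle iron, point down), on the pipe axis, at the stand's y = -235 mm; the vee runs from here 250 mm along +y. Its two upper edges are 61 mm above the bench and 47 mm apart over their outsides: fingertips kept 63 mm or more above the bench pass over it.
- pipe: Loose tacked pipe joint, brown steel, bright bands at its middle, 48.4 mm diameter, 120 mm long, about 0.5 kg, lying in the vee, y axis along the stand's +y. Open end at +y; an orange bung (32 mm across) sticks 16 mm out of the rear end. Origin on its axis at mid length. Slides at roughly 3 to 8 N, pushed on the bung or gripped across its diameter; may roll about its axis.
- pipe_mouth (a point): Centre of the pipe's open end, 60 mm along +y from the pipe's origin. Seated when it is at seal_face.
- bung_face (a point): Centre of the bung's flat rear face, 76 mm along -y from the pipe's origin: a place to push.
- valve_axis (a point): Point on the valve's upright stem axis (fixed to the stand), 150 mm above the bench: where the centre of the wheel's rim is when the valve is shut. Axes as purge_stand. The wheel's rim is 113 mm in outside diameter and 13 mm thick; wheel and stem rise 3 mm a turn as the valve opens.
- handwheel (a joint): Turn of the red handwheel in rad: 0 = shut, on its stop; grows anticlockwise seen from above as the valve opens, 6.283 a turn, open stop at 25.1. Starts 0.5 to 1.6 turns open. Friction about 0.15 N m (3 N at the handle); it stays where it is left. Both stops are hard.
- handle: Black handle on the handwheel: upright cylinder, 22 mm diameter, 52 mm tall, spinning freely on its own axis, so a gripper can crank without turning. Its axis is 47 mm from the stem axis, on the stand's -x side of it at joint value 0. Origin: its middle, 38 mm above the rim's centre plane (188 mm above the bench when shut). All else on the wheel stays 24 mm or more below this origin.
- grinder: Angle grinder, 280 mm long with a 115 mm disc, lying on the bench on the stand's +x side. Bystander.
- hammer: Wooden-handled hammer, 280 mm long, lying on the bench on the stand's -x side. Bystander.
- gclamp: Blue G-clamp lying flat on the bench, about 190 mm long with its screw, on the stand's +x side. Bystander.
Not all that is in view belongs to the job. Of the things shaped like the pipe, the brown one is meant.

How it is judged:
By the outcome, as a careful person would: the job done as asked, in the order asked, and still so for the second after the job is handed in, while the arm keeps its last pose, push and grip.
It also fails if it takes over 64 s, if anything falls off the work surface, if the arm or the gripper's body presses on something with over 40 N, if the wrist force passes 120 N, or if a joint passes its speed limit or range.

## Working session

There is one attempt and no reset: what is moved stays moved. The work goes in short steps, each a Python script; the robot and the scene stay as the last script left them, time stands still between calls to the robot, and variables do not carry over. Pictures are saved under pics/ and viewed, at most 10 in all, crops included, and the job is handed in when it is done.

```bash
ls; mkdir -p pics; python3 - <<'E'
from cell import manip, cams
import cv2, numpy as np
for n in ["scene","top"]:
    c=cams.capture(n); cv2.imwrite(f"pics/{n}0.png",c["image"]); np.savez(f"{n}0.npz",**c)
    print(n,c["intrinsics"],c["position"],c["orientation"])
s=manip.state(); print(s)
E
```

```text
pics
scene [[481.79054635   0.         319.57794728]
 [  0.         481.79054635 234.31118251]
 [  0.           0.           1.        ]] [ 0.94909048 -0.83197857  0.93302386] [-2.22366421 -0.66033343  0.26285035]
top [[458.33590562   0.         321.47305578]
 [  0.         458.33590562 236.02891383]
 [  0.           0.           1.        ]] [ 0.42284776 -0.08553034  1.22881356] [-2.17934611  2.20649396 -0.06699602]
{'clock': 0.1, 'joint_pos': array([ 1.30305187e+00,  2.64663629e-01,  1.60525056e+00,  1.19996992e-05,
        1.27369967e+00, -3.69513030e-02]), 'joint_velocities': array([ 1.60625376e-03, -1.60173841e-03, -3.44112658e-03, -8.25646380e-04,
       -7.43407380e-04,  2.31001404e-05]), 'tau': array([ 7.96731410e-05, -5.03620219e+01, -3.58070111e+01,  7.31280609e-02,
        2.34922377e-02, -8.68050029e-05]), 'tool_pos': array([0.15427588, 0.65650417, 0.25621494]), 'tcp_rot': array([-0.36169368, -3.1203804 ,  0.00313507]), 'contact_force': array([-0.05243631, -0.36144966, -0.60956744]), 'moment': array([-0.0202144 ,  0.02709262,  0.00431038]), 'grasp_force': 0.0, 'gripper_width': 0.08829730624502467}
```

View pics/top0.png

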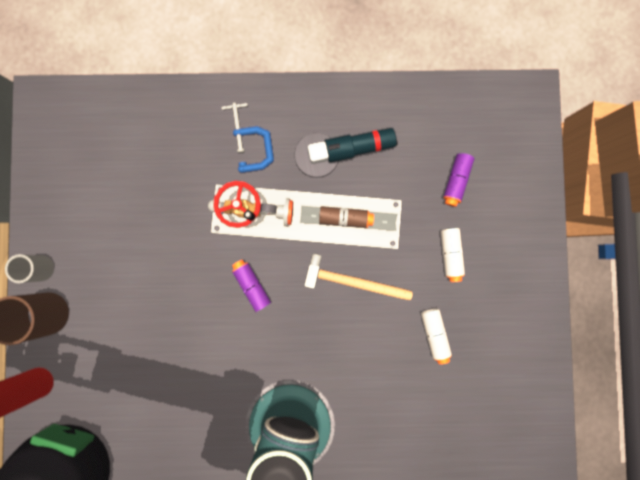

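View pics/scene0.png

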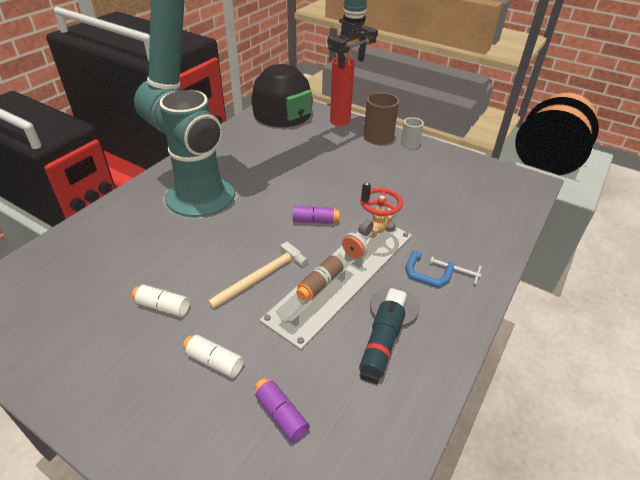

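The brown pipe lies in the vee at top (345,217), with the handle at about (249,214). The purple ones at (250,285) and (459,180) and the white ones at (453,254) and (437,335) are decoys lying on the bench. The stand's +y points image-left, which is world +y. Next I'll measure the stand, pipe and handle and take one enlarged crop.

```bash
cat > h.py <<'E'
import numpy as np, cv2
from scipy.spatial.transform import Rotation as R
def ray(c,px):
    px=np.atleast_2d(px).astype(float); K=c["intrinsics"]
    d=np.c_[(px-[K[0,2],K[1,2]])/[K[0,0],K[1,1]],np.ones(len(px))]
    return d@R.from_rotvec(c["orientation"]).as_matrix().T
def plane(c,px,z):
    d=ray(c,px); p=np.array(c["position"]); return p+d*((z-p[2])/d[:,2])[:,None]
def proj(c,P):
    q=(np.atleast_2d(P)-c["position"])@R.from_rotvec(c["orientation"]).as_matrix(); K=c["intrinsics"]
    return q[:,:2]/q[:,2:]*[K[0,0],K[1,1]]+[K[0,2],K[1,2]]
def cloud(c):
    v,u=np.mgrid[:480,:640]; d=ray(c,np.c_[u.ravel(),v.ravel()])
    return np.array(c["position"])+d*c["z_map"].ravel()[:,None]
E
python3 - <<'E'
from h import *
for n,box in [("top",(190,170,420,260)),("scene",(250,170,420,350))]:
    c=dict(np.load(n+"0.npz")); im=c["image"]; hsv=cv2.cvtColor(im,cv2.COLOR_BGR2HSV)
    x0,y0,x1,y1=box
    w=np.zeros(im.shape[:2],np.uint8); w[y0:y1,x0:x1]=1
    plate=((hsv[...,1]<45)&(hsv[...,2]>150)&(w>0)).astype(np.uint8)
    nc,l,st,_=cv2.connectedComponentsWithStats(plate); k=np.argmax(st[1:,4])+1
    vu=np.argwhere(l==k)[:,::-1]
    P=plane(c,vu,0.010)[:,:2].astype(np.float32)
    (cx,cy),sz,a=cv2.minAreaRect(P); print(n,"plate",cx,cy,sz,a)
    cl=cloud(c).reshape(480,640,3)
    for nm,m in [("red",((hsv[...,0]<6)|(hsv[...,0]>174))&(hsv[...,1]>170)),("orange",(hsv[...,0]>6)&(hsv[...,0]<18)&(hsv[...,1]>170)&(hsv[...,2]>150)),("brown",(hsv[...,0]<16)&(hsv[...,1]>70)&(hsv[...,2]<130)&(hsv[...,2]>40)),("black",(hsv[...,2]<45))]:
        m=(m&(w>0)).astype(np.uint8); nc,l,st,ce=cv2.connectedComponentsWithStats(m)
        for i in range(1,nc):
            if st[i,4]>25: 
                q=cl[l==i]; q=q[q[:,2]<1]
                print(nm,st[i],ce[i].round(1),"med",np.median(q,0).round(4),"p95z",np.percentile(q[:,2],95).round(3))
    cv2.imwrite(f"pics/{n}_crop.png",cv2.resize(im[y0:y1,x0:x1],None,fx=3,fy=3,interpolation=cv2.INTER_CUBIC))
a,b=cv2.imread("pics/top_crop.png"),cv2.imread("pics/scene_crop.png")
b=cv2.resize(b,None,fx=.6,fy=.6)
o=np.zeros((a.shape[0]+b.shape[0],max(a.shape[1],b.shape[1]),3),np.uint8);o[:a.shape[0],:a.shape[1]]=a;o[a.shape[0]:,:b.shape[1]]=b
cv2.imwrite("pics/crop1.png",o);print(o.shape)
E
```

```text
top plate 0.548769474029541 -0.04210731387138367 (0.5207220315933228, 0.13772499561309814) 84.4574966430664
red [215 181  46  46 552] [236.7 202.6] med [0.5624 0.106  0.1594] p95z 0.164
brown [320 221  18   4  44] [327.7 222.5] med [ 0.5224 -0.1031  0.0897] p95z 0.094
brown [348 223  17   4  39] [355.7 224.8] med [ 0.5162 -0.1753  0.0895] p95z 0.094
scene plate 0.4995177686214447 -0.01590484380722046 (0.4571884274482727, 0.6369377374649048) 25.639066696166992
red [363 188  40  27 359] [384.2 202.1] med [0.575  0.0995 0.1566] p95z 0.16
red [367 344  20   6  70] [376.2 346.3] med [ 0.7407 -0.2383  0.0556] p95z 0.06
brown [331 264  12  15  66] [336.5 271.2] med [ 0.5644 -0.1158  0.0802] p95z 0.086
brown [312 281  14  18  83] [318.7 288.1] med [ 0.557  -0.1846  0.0793] p95z 0.085
(594, 690, 3)
```

View pics/crop1.png

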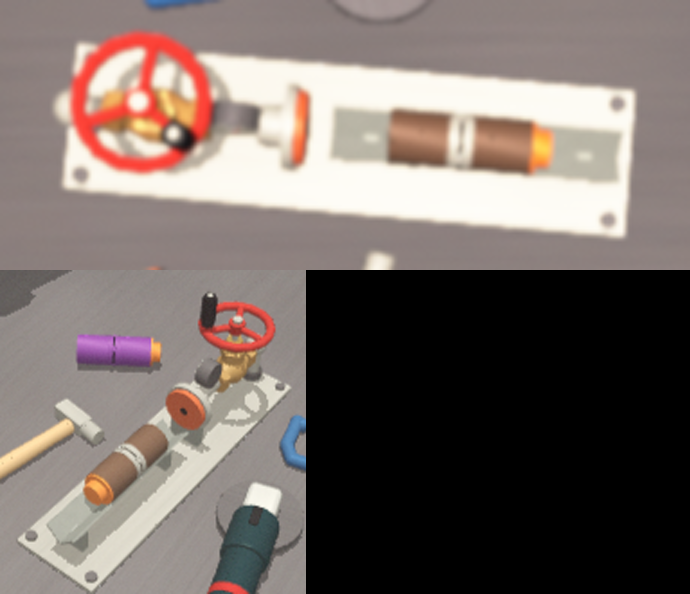

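The crop confirms the brown pipe in the vee with its bung at the rear. The handle is at about 50° of the circle, which within 0.5–1.6 turns means about 1.14 turns open. The wrist camera should refine this.

```bash
cat >> h.py <<'E'
def down(yaw):
    y=np.array([np.cos(yaw),np.sin(yaw),0]); z=np.array([0,0,-1.]); return R.from_matrix(np.c_[np.cross(y,z),y,z]).as_rotvec()
def wray(c,s,px):
    "wrist fisheye: world origin and ray directions; s = state before capture"
    px=np.atleast_2d(px).astype(float); K=c["intrinsics"]; m=(px-[K[0,2],K[1,2]])/[K[0,0],K[1,1]]
    th=np.linalg.norm(m,axis=1); d=np.c_[m*(np.sin(th)/np.maximum(th,1e-9))[:,None],np.cos(th)]
    Rt=R.from_rotvec(s["tcp_rot"]).as_matrix(); T=c["T_tool_cam"]
    return Rt@T[:3,3]+s["tool_pos"], d@(Rt@T[:3,:3]).T
def wplane(c,s,px,z):
    o,d=wray(c,s,px); return o+d*((z-o[2])/d[:,2])[:,None]
E
python3 - <<'E'
from h import *
from cell import manip,cams
c=dict(np.load("top0.npz"))
P=plane(c,np.array([[63,188],[624,236],[634,90],[78,43]])/3+[190,170],.010); print(P.round(4), P.mean(0))
print("wheel",plane(c,[[237.5,203.5]],.153),"handletop",plane(c,np.array([[176,132]])/3+[190,170],.217))
d=(P[0]+P[3]-P[1]-P[2])[:2]; yaw=np.arctan2(d[1],d[0])-np.pi/2; print("yaw",yaw)
manip.move_pose([0.50,0.0,0.36],down(yaw))
for i,p in enumerate([[0.50,0.05,0.36]]):
    s=manip.state(); w=cams.capture("wrist"); cv2.imwrite(f"pics/w{i}.png",w["image"]); np.savez(f"w{i}.npz",s_pos=s["tool_pos"],s_rot=s["tcp_rot"],**w)
print(w["intrinsics"],w["T_tool_cam"],s["tool_pos"],s["joint_pos"],s["clock"],s["contact_force"])
E
```

```text
[[ 0.5068  0.205   0.01  ]
 [ 0.458  -0.2923  0.01  ]
 [ 0.5882 -0.3041  0.01  ]
 [ 0.6365  0.1918  0.01  ]] [ 0.54738537 -0.04988562  0.01      ]
wheel [[0.56518714 0.1085235  0.153     ]] handletop [[0.53300327 0.07227699 0.217     ]]
yaw -0.09741310345527365
[[371.64829954   0.         320.70157531]
 [  0.         371.64829954 241.86320112]
 [  0.           0.           1.        ]] [[-6.71567978e-04 -9.60509709e-01 -2.78245661e-01  7.15845902e-02]
 [ 9.99999505e-01 -8.49256365e-04  5.18072189e-04  7.43426520e-04]
 [-7.33915267e-04 -2.78245176e-01  9.60509804e-01 -1.27723882e-01]
 [ 0.00000000e+00  0.00000000e+00  0.00000000e+00  1.00000000e+00]] [0.50006363 0.00065375 0.35982021] [-4.86523920e-02 -1.19748515e-01  1.82759009e+00  2.28102947e-04
  1.43404685e+00  4.76006842e-02] 2.75 [ 0.69201279 -0.10787578  0.72359019]
```

View pics/w0.png

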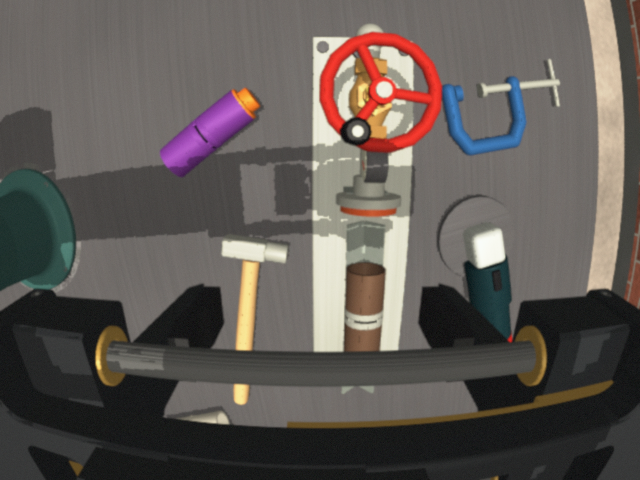

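```bash
cat > meas.py <<'E'
from h import *
from scipy.optimize import least_squares
w=dict(np.load("w0.npz")); s=dict(tool_pos=w["s_pos"],tcp_rot=w["s_rot"]); im=w["image"]; hsv=cv2.cvtColor(im,cv2.COLOR_BGR2HSV)
red=(((hsv[...,0]<6)|(hsv[...,0]>174))&(hsv[...,1]>150)&(hsv[...,2]>120)).astype(np.uint8); red[170:]=0
cs,_=cv2.findContours(red,cv2.RETR_EXTERNAL,cv2.CHAIN_APPROX_NONE); h=max(cs,key=cv2.contourArea)
h=cv2.convexHull(h)[:,0]
for z in (.150,.1535,.157):
    Q=wplane(w,s,h,z)[:,:2]
    f=least_squares(lambda p:np.hypot(*(Q-p[:2]).T)-p[2],[.56,.11,.056],loss="soft_l1",f_scale=.001); print("rim z",z,f.x.round(4))
g=cv2.cvtColor(im,cv2.COLOR_BGR2GRAY).astype(float)
E=[]
for side,(a,b),sg in (("L",(295,335),1),("R",(395,430),-1)):
    pts=[]
    for r in list(range(44,60))+list(range(225,335,3)):
        d=np.diff(cv2.GaussianBlur(g[r:r+1],(5,1),0)[0,a:b])*sg; k=d.argmax()
        if d[k]>8: pts.append((a+k+.5,r))
    Q=wplane(w,s,pts,.010)[:,:2]; l=cv2.fitLine(Q.astype(np.float32),cv2.DIST_HUBER,0,.001,.001).ravel()
    if l[1]<0:l[:2]*=-1
    E.append((l[:2],l[2:])); print(side,len(pts),"yaw",np.arctan2(l[1],l[0])-np.pi/2,Q[[0,-1]].round(4))
u=(E[0][0]+E[1][0]);u/=np.linalg.norm(u); n=np.array([u[1],-u[0]])
print("yaw",np.arctan2(u[1],u[0])-np.pi/2,"n offsets",[float(e[1]@n) for e in E],"mid",np.mean([e[1]@n for e in E]))
# handle: dark blob
m=(hsv[...,2]<60).astype(np.uint8); m[:105]=0;m[150:]=0;m[:,:335]=0;m[:,378:]=0
cs,_=cv2.findContours(m,cv2.RETR_EXTERNAL,cv2.CHAIN_APPROX_NONE); c=max(cs,key=cv2.contourArea); print("handle px",cv2.minEnclosingCircle(c),cv2.boundingRect(c))
print("hub cap",wplane(w,s,[[385,90]],.165).round(4),"handle top",wplane(w,s,[[357,130.5]],.2175).round(4))
print("plate corner TL",wplane(w,s,[[314,38]],.01).round(4))
print("bung? seal top edge",wplane(w,s,[[369,211]],.106).round(4),"pipe mouth top edge",wplane(w,s,[[365,263]],.098).round(4))
E
python3 meas.py; python3 - <<'E'
import cv2
im=cv2.imread("pics/w0.png")[20:290,290:450]; cv2.imwrite("pics/w0c.png",cv2.resize(im,None,fx=2.2,fy=2.2))
E
```

```text
rim z 0.15 [0.567  0.1101 0.0562]
rim z 0.1535 [0.5664 0.1097 0.0556]
rim z 0.157 [0.5657 0.1093 0.055 ]
L 53 yaw -0.099877596 [[ 0.5094  0.1945]
 [ 0.4705 -0.2038]]
R 50 yaw -0.046732187 [[ 0.6151  0.1836]
 [ 0.5982 -0.2186]]
yaw -0.07330489 n offsets [0.4885134994983673, 0.6125013828277588] mid 0.5505074
handle px ((355.12384033203125, 130.88531494140625), 14.711119651794434) (341, 118, 29, 27)
hub cap [[0.567  0.1087 0.165 ]] handle top [[0.5343 0.0743 0.2175]]
plate corner TL [[0.5121 0.2025 0.01  ]]
bung? seal top edge [[ 0.551  -0.0094  0.106 ]] pipe mouth top edge [[ 0.5438 -0.0697  0.098 ]]
```

View pics/w0c.png

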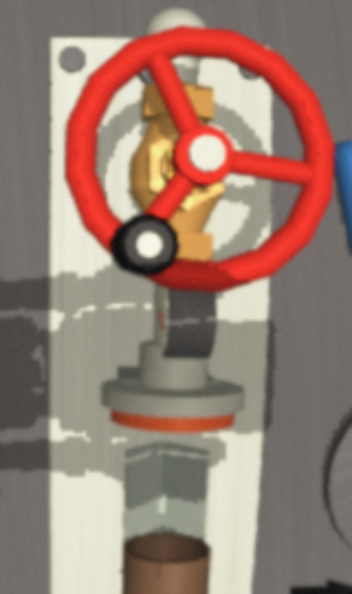

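The crop shows the seal, the mouth of the brown pipe about 55 mm from it, and the handle at roughly (357,130). Stand yaw is about -0.098, the valve axis about (0.5655, 0.1095), and the handle about 1.15 turns open. Next I'll push on the bung with closed fingers.

```bash
cat >> h.py <<'E'
YAW=-.0985; C0=np.array([.549,-.050,0]); U=np.array([-np.sin(YAW),np.cos(YAW),0]); N=np.array([np.cos(YAW),np.sin(YAW),0])
def st(x,y,z): return C0+x*N+y*U+np.array([0,0,z])
def ist(p): d=np.asarray(p)-C0; return np.array([d@N,d@U,d[2]])
E
python3 - <<'E'
from h import *
from cell import manip,cams
c=dict(np.load("top0.npz"))
print("bung face",[ist(q).round(4) for q in plane(c,[[374,220.3]],.074)])
manip.set_gripper(0.0,40)
manip.move_pose(st(0,-.195,.20),down(YAW)); manip.move_linear(st(0,-.195,.083),.1)
s=manip.state(); f0=s["contact_force"].copy(); print(s["clock"],s["gripper_width"],f0,ist(s["tool_pos"]))
y=-.195; best=[]
while y<-.095:
    y+=.008 if y<-.135 else .0015
    manip.move_linear(st(0,y,.083),.06 if y<-.135 else .02)
    s=manip.state(); f=s["contact_force"]-f0; fy=-f@U
    if y>-.137: print(round(y,4),ist(s["tool_pos"]).round(4),"push",fy.round(1),"side",(f@N).round(1),"z",f[2].round(1))
    if fy>20: break
s=manip.state();print(s["clock"])
E
```

```text
bung face [array([-0.0033, -0.1734,  0.074 ])]
6.5417 0.0005739356722976708 [-0.08270077 -0.17198576  0.30200596] [ 0.00069816 -0.19526862  0.08387021]
-0.131 [ 1.000e-04 -1.315e-01  8.310e-02] push 5.5 side 1.8 z 0.3
-0.1295 [ 1.000e-04 -1.299e-01  8.310e-02] push 4.8 side 0.7 z 1.1
-0.128 [ 1.000e-04 -1.284e-01  8.310e-02] push 4.5 side 0.6 z 0.5
-0.1265 [ 1.000e-04 -1.268e-01  8.310e-02] push 5.5 side 0.8 z 1.1
-0.125 [ 1.000e-04 -1.253e-01  8.310e-02] push 5.1 side 0.7 z -0.2
-0.1235 [ 1.000e-04 -1.237e-01  8.310e-02] push 4.6 side 1.1 z 0.2
-0.122 [ 1.000e-04 -1.222e-01  8.300e-02] push 4.9 side 1.1 z 0.8
-0.1205 [ 1.000e-04 -1.207e-01  8.310e-02] push 4.3 side 0.9 z 1.1
-0.119 [ 1.000e-04 -1.192e-01  8.310e-02] push 5.2 side -0.2 z 1.2
-0.1175 [ 1.000e-04 -1.176e-01  8.310e-02] push 5.0 side 0.9 z 1.8
-0.116 [ 1.000e-04 -1.161e-01  8.310e-02] push 3.7 side 1.2 z 0.7
-0.1145 [ 1.000e-04 -1.146e-01  8.310e-02] push 5.1 side 0.6 z 0.8
-0.113 [ 1.000e-04 -1.131e-01  8.310e-02] push 3.9 side 0.8 z 0.9
-0.1115 [ 1.000e-04 -1.116e-01  8.310e-02] push 4.1 side 1.1 z 0.7
-0.11 [ 1.000e-04 -1.112e-01  8.310e-02] push 8.7 side 0.9 z 0.5
-0.1085 [ 0.0002 -0.1111  0.0832] push 13.0 side -0.5 z 0.5
-0.107 [ 0.0002 -0.111   0.0831] push 19.2 side -0.2 z -1.1
-0.1055 [ 0.0002 -0.111   0.0832] push 24.1 side 0.1 z -2.2
13.325
```

```bash
python3 - <<'E'
from h import *
from cell import manip,cams
manip.move_linear(st(0,-.135,.083),.08); manip.move_linear(st(0,-.135,.26),.2)
manip.set_gripper(.088)
manip.move_pose(st(-.01,.06,.34),down(YAW)); manip.dwell(.2)
s=manip.state(); w=cams.capture("wrist"); np.savez("w1.npz",s_pos=s["tool_pos"],s_rot=s["tcp_rot"],**w); cv2.imwrite("pics/w1.png",w["image"]); print(s["clock"],s["tool_pos"])
E
```

```text
17.25 [0.54467501 0.00932189 0.33887227]
```

View pics/w1.png

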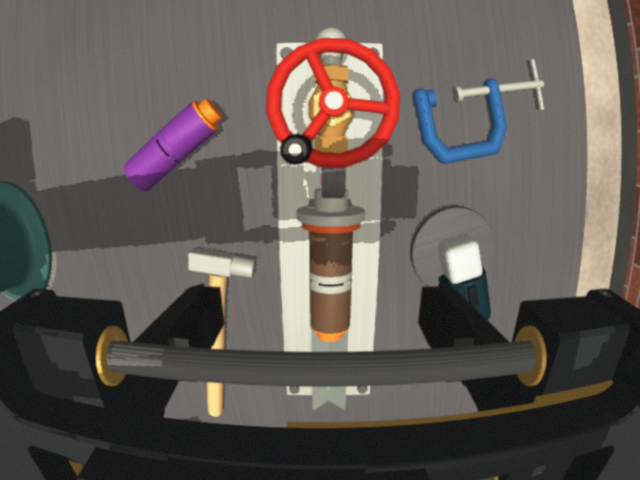

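The pipe's mouth now meets the orange seal, at about (331,230). The handle top is at about (295,149) and the hub at (334,100). I'll re-measure the rim and handle.

```bash
python3 - <<'E'
from h import *
from scipy.optimize import least_squares
w=dict(np.load("w1.npz")); s=dict(tool_pos=w["s_pos"],tcp_rot=w["s_rot"]); im=w["image"]; hsv=cv2.cvtColor(im,cv2.COLOR_BGR2HSV)
red=(((hsv[...,0]<6)|(hsv[...,0]>174))&(hsv[...,1]>150)&(hsv[...,2]>100)).astype(np.uint8); red[180:]=0; red[:,:240]=0; red[:,420:]=0
cs,_=cv2.findContours(red,cv2.RETR_EXTERNAL,cv2.CHAIN_APPROX_NONE); h=cv2.convexHull(max(cs,key=cv2.contourArea))[:,0]
Q=wplane(w,s,h,.1535)[:,:2]; f=least_squares(lambda p:np.hypot(*(Q-p[:2]).T)-p[2],[.56,.11,.056],loss="soft_l1",f_scale=.001); A=f.x[:2]; print("rim",f.x.round(4),ist([*A,0]))
m=((hsv[...,1]<60)&(hsv[...,2]>170)).astype(np.uint8); m2=np.zeros_like(m); m2[140:158,284:306]=m[140:158,284:306]
M=cv2.moments(m2,True); hp=[M["m10"]/M["m00"],M["m01"]/M["m00"]]
H=wplane(w,s,[hp],.2175)[0,:2]; hb=wplane(w,s,[[334,100]],.166)[0,:2]
d=H-A; print("handle",hp,H.round(4),"hub",hb.round(4),"r",np.linalg.norm(d),"joint deg",np.degrees(np.arctan2(d[1],d[0])-YAW)%360-180)
E
```

```text
rim [0.5658 0.1096 0.0557] [0.0010316 0.1604983 0.       ]
handle [294.44761904761907, 148.66666666666666] [0.5344 0.0746] hub [0.566  0.1093] r 0.047064272854424535 joint deg 53.80722081351058
```

```bash
cat >> h.py <<'E'
AX=np.array([.5657,.1095])
def wp(q,r=.047,ax=AX): a=np.pi+YAW+q; return np.array([ax[0]+r*np.cos(a),ax[1]+r*np.sin(a),.190+.003*q/(2*np.pi)])
def tang(q): a=np.pi+YAW+q; return np.array([-np.sin(a),np.cos(a),0]),np.array([np.cos(a),np.sin(a),0])
def ang(p,ax=AX): return (np.arctan2(p[1]-ax[1],p[0]-ax[0])-YAW)%(2*np.pi)-np.pi
E
python3 - <<'E'
from h import *
from cell import manip
q0=7.222
manip.move_pose(wp(q0)+[0,0,.06],down(YAW)); manip.move_linear(wp(q0),.1); manip.dwell(.2)
s=manip.state(); f0=s["contact_force"].copy(); print(f0, s["tool_pos"]-wp(q0))
manip.set_gripper(0.0,40); s=manip.state(); print("grip",s["gripper_width"],s["grasp_force"],(s["contact_force"]-f0).round(1),s["clock"])
q=q0; n=0; done=False
while q>-1:
    dq=.2 if q>.5 else .03
    q-=dq; manip.move_linear(wp(q),.09 if dq>.1 else .03); n+=1
    s=manip.state(); f=s["contact_force"]-f0; t,r=tang(q); ft,fr=f@t,f@r
    if dq<.1 or n%4==0 or abs(ft)>20: print(round(q,3),"act",round(ang(s["tool_pos"]),3),"r",round(np.hypot(*(s["tool_pos"][:2]-AX)),4),"ft",ft.round(1),"fr",fr.round(1),"fz",f[2].round(1),round(s["clock"],2),s["gripper_width"].round(4))
    if ft>18 and q<.5: break
    if np.linalg.norm(f)>35: print("ABORT",f); break
np.save("f0.npy",f0); print(q)
E
```

```text
[ 0.22426101 -0.11611415  0.91341722] [6.47217341e-04 7.12260932e-05 9.75497141e-04]
grip 0.02074462146568058 40.05399447865784 [-1.8 -0.2  0.3] 19.7833Traceback (most recent call last):
  File "<stdin>", line 12, in <module>
AttributeError: 'float' object has no attribute 'round'
```

```bash
cat > crank.py <<'E'
from h import *
from cell import manip
import sys
def crank(q,qe,f0,big=.2,stopf=None,fine=.5,every=4):
    sg=np.sign(qe-q); n=0
    while sg*(qe-q)>1e-6:
        dq=.03 if (stopf and q<fine) else big
        q+=sg*min(dq,abs(qe-q)); manip.move_linear(wp(q),.09 if dq>.1 else .03); n+=1
        s=manip.state(); f=s["contact_force"]-f0; t,r=tang(q); ft,fr=float(f@t),float(f@r)
        if dq<.1 or n%every==0: print(f"{q:.3f} act {ang(s['tool_pos']):.3f} r {np.hypot(*(s['tool_pos'][:2]-AX)):.4f} ft {ft:.1f} fr {fr:.1f} fz {f[2]:.1f} t {s['clock']:.2f} w {float(s['gripper_width']):.4f}")
        if stopf and ft>stopf and q<fine: break
        if np.linalg.norm(f)>35: print("ABORT",f); break
    return q
E
python3 - <<'E'
from crank import *
f0=np.array([.2243,-.1161,.9134]); np.save("f0.npy",f0)
s=manip.state(); print(ang(s["tool_pos"]),s["gripper_width"],s["contact_force"]-f0)
print(crank(6.422,-1,f0,stopf=18))
E
```

```text
0.13061107499606672 0.021179187346924686 [-5.46230478 -1.26231206  3.48338481]
5.622 act -0.678 r 0.0477 ft -1.2 fr 5.4 fz 2.4 t 21.85 w 0.0206
4.822 act -1.471 r 0.0472 ft -0.4 fr 4.4 fz -0.3 t 22.88 w 0.0209
4.022 act -2.270 r 0.0467 ft 1.1 fr 0.7 fz 0.2 t 23.92 w 0.0210
3.222 act -3.067 r 0.0464 ft 1.1 fr -5.0 fz 0.9 t 24.95 w 0.0205
2.422 act 2.429 r 0.0464 ft 0.5 fr -5.3 fz -0.5 t 25.98 w 0.0211
1.622 act 1.631 r 0.0468 ft -0.2 fr -4.3 fz -3.7 t 27.02 w 0.0209
0.822 act 0.822 r 0.0473 ft 1.0 fr 0.4 fz -2.6 t 28.05 w 0.0209
0.392 act 0.399 r 0.0475 ft 3.0 fr 4.3 fz 2.4 t 28.82 w 0.0211
0.362 act 0.371 r 0.0476 ft 2.4 fr 4.7 fz 1.7 t 29.07 w 0.0212
0.332 act 0.341 r 0.0476 ft 2.8 fr 5.3 fz 2.6 t 29.32 w 0.0210
0.302 act 0.310 r 0.0476 ft 2.7 fr 4.9 fz 1.8 t 29.57 w 0.0208
0.272 act 0.280 r 0.0476 ft 1.8 fr 5.6 fz 1.0 t 29.82 w 0.0207
0.242 act 0.250 r 0.0477 ft 2.7 fr 4.5 fz 2.2 t 30.07 w 0.0207
0.212 act 0.219 r 0.0477 ft 3.0 fr 4.8 fz 1.8 t 30.32 w 0.0208
0.182 act 0.189 r 0.0477 ft 2.3 fr 5.3 fz 2.7 t 30.57 w 0.0208
0.152 act 0.158 r 0.0477 ft 3.5 fr 5.4 fz 2.1 t 30.82 w 0.0211
0.122 act 0.127 r 0.0477 ft 2.6 fr 4.5 fz 1.9 t 31.07 w 0.0210
0.092 act 0.097 r 0.0477 ft 2.5 fr 5.3 fz 1.9 t 31.32 w 0.0207
0.062 act 0.066 r 0.0477 ft 2.6 fr 4.9 fz 1.8 t 31.57 w 0.0210
0.032 act 0.036 r 0.0478 ft 2.8 fr 4.1 fz 3.2 t 31.82 w 0.0209
0.002 act 0.006 r 0.0478 ft 2.7 fr 4.5 fz 2.4 t 32.07 w 0.0211
-0.028 act -0.019 r 0.0478 ft 3.2 fr 5.6 fz 3.4 t 32.32 w 0.0209
-0.058 act -0.031 r 0.0478 ft 7.8 fr 5.1 fz 3.6 t 32.57 w 0.0208
-0.088 act -0.043 r 0.0478 ft 10.6 fr 4.5 fz 4.4 t 32.82 w 0.0211
-0.118 act -0.054 r 0.0479 ft 12.5 fr 3.6 fz 5.8 t 33.07 w 0.0211
-0.148 act -0.065 r 0.0479 ft 16.8 fr 3.9 fz 6.3 t 33.32 w 0.0209
-0.178 act -0.077 r 0.0479 ft 19.3 fr 3.4 fz 6.9 t 33.57 w 0.0205
-0.17800000000000396
```

```bash
python3 - <<'E'
from crank import *
f0=np.load("f0.npy")
q=crank(-.178,.152,f0,big=.03,every=1)
E
```

```text
-0.148 act -0.066 r 0.0479 ft 15.7 fr 4.8 fz 6.1 t 33.82 w 0.0206
-0.118 act -0.054 r 0.0479 ft 12.2 fr 3.8 fz 4.4 t 34.07 w 0.0208
-0.088 act -0.043 r 0.0478 ft 8.8 fr 4.7 fz 3.8 t 34.32 w 0.0213
-0.058 act -0.032 r 0.0478 ft 7.5 fr 4.3 fz 3.1 t 34.57 w 0.0207
-0.028 act -0.020 r 0.0478 ft 3.4 fr 5.1 fz 1.6 t 34.82 w 0.0208
0.002 act -0.008 r 0.0477 ft -0.1 fr 4.0 fz 2.2 t 35.07 w 0.0206
0.032 act 0.009 r 0.0477 ft -2.0 fr 6.2 fz 1.5 t 35.32 w 0.0209
0.062 act 0.034 r 0.0477 ft -2.4 fr 5.6 fz 2.8 t 35.57 w 0.0209
0.092 act 0.064 r 0.0477 ft -3.8 fr 5.4 fz 1.9 t 35.82 w 0.0206
0.122 act 0.094 r 0.0477 ft -3.7 fr 5.0 fz 2.9 t 36.07 w 0.0211
0.152 act 0.124 r 0.0477 ft -3.9 fr 5.2 fz 2.4 t 36.32 w 0.0209
```

No slip: the stop is at an actual angle of -0.008, elastic both ways. Cranking open to two turns, including the lag.

```bash
sed -i 's/wp(q),.09 if dq>.1/wp(q),.12 if dq>.1/' crank.py; python3 - <<'E'
from crank import *
f0=np.load("f0.npy")
qe=4*np.pi+.030
q=crank(.152,qe-.15,f0,big=.25,every=6); q=crank(q,qe,f0,big=.05,every=1)
manip.dwell(.3); s=manip.state(); t,r=tang(q); f=s["contact_force"]-f0
print("final act",ang(s["tool_pos"]),"ft",f@t,"fr",f@r,"fz",f[2],s["clock"],s["gripper_width"],s["grasp_force"])
from cell import cams
c=cams.capture("scene"); cv2.imwrite("pics/end.png",cv2.resize(c["image"][100:360,200:450],None,fx=2.2,fy=2.2))
E
```

```text
1.652 act 1.664 r 0.0466 ft 0.2 fr -1.2 fz -1.3 t 37.82 w 0.0209
3.152 act -3.135 r 0.0464 ft -0.1 fr -5.9 fz -0.4 t 39.32 w 0.0205
4.652 act -1.634 r 0.0473 ft -0.1 fr -2.0 fz -2.9 t 40.82 w 0.0211
6.152 act -0.121 r 0.0477 ft 0.3 fr 6.0 fz 1.2 t 42.32 w 0.0212
7.652 act 1.383 r 0.0467 ft 0.6 fr 1.2 fz -0.9 t 43.82 w 0.0206
9.152 act 2.866 r 0.0464 ft 0.3 fr -4.8 fz -0.7 t 45.32 w 0.0209
10.652 act -1.918 r 0.0471 ft 0.8 fr -2.0 fz -3.0 t 46.82 w 0.0208
12.152 act -0.409 r 0.0477 ft 0.0 fr 6.6 fz 1.0 t 48.32 w 0.0208
12.496 act -0.076 r 0.0477 ft -2.7 fr 6.5 fz 1.4 t 49.07 w 0.0211
12.546 act -0.026 r 0.0477 ft -3.0 fr 7.3 fz 3.1 t 49.32 w 0.0210
12.596 act 0.025 r 0.0477 ft -3.4 fr 6.6 fz 2.3 t 49.57 w 0.0207
final act 0.025300401281018292 ft -3.2426634666025045 fr 5.694502622149638 fz 2.084676747566225 49.8667 0.02095629274660337 40.30213974416256
```

View pics/end.png

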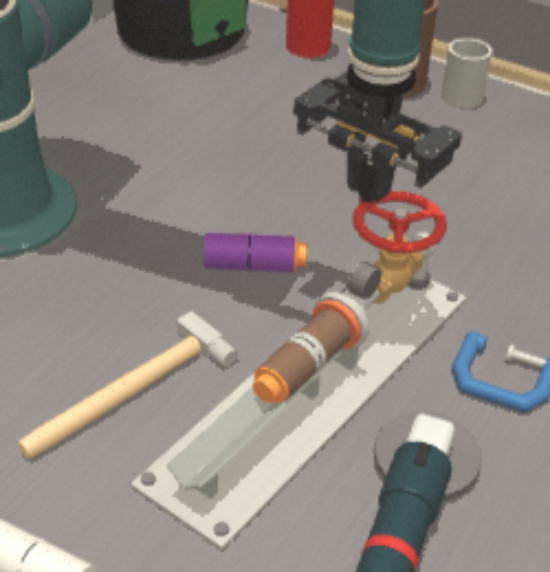

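The pipe sits against the seal, and the gripper is holding the handle within about 1° of two turns open. The bystanders are untouched. Handing in.

```bash
python3 -c "
from cell import order; print(order.close_job())"
```

```text
the job is handed in; nothing more can be done
None
```

The job is handed in at about 50 s: the pipe is pushed up against the seal, the valve was shut to its stop and then opened two turns (within about 1° by my measurement), and the gripper is still holding the handle.

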